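# Find the perished machine mount by squeezing

## Robot

A 6-joint arm with a two-finger parallel gripper is mounted at the origin on the work surface. World frame = base frame: x ahead of the robot, y to its left, z up, the work surface at z = 0. Lengths are in m, angles in rad, forces in N, time in s.
With the tool pointing down it reaches from about 0.325 to 0.9 m from the base axis. Payload 6.1 kg.
Tool frame: the origin (TCP) lies midway between the tips of the shut fingers; the grasp point (between the pads) lies grip_depth behind it (grip_depth is the distance from the TCP to the grasp point, in m); z points along the fingers, y is the direction in which the jaws open and shut (so a half turn about z gives the same grasp; the last joint's range is limited). The gripper opens to 87 mm and grips with 3 to 60 N. Pads are 19 mm wide; open, the fingers measure 117 mm over their backs; the gripper's body (75 mm by 190 mm) begins 51 mm behind the grasp point.
Start: joints at [1.199, 0.22, 1.526, -0, 1.395, -0.126], TCP at [0.152, 0.606, 0.187] pointing down, gripper open.
Joint ranges: [-2.98, 2.98], [-0.91, 2.08], [0.09, 2.57], [-1.24, 4.39], [0.2, 2.65], [-2.68, 2.68]. Speed limits (rad/s): [2.57, 2.57, 3.01, 3.14, 3.14, 3.14].

## Interface

Orientations are given as [roll, pitch, yaw] about the fixed x, y, z axes, in that order (R = Rz(yaw) Ry(pitch) Rx(roll)).
In Python, from rig import * gives the robot as it stands.
- The arm moves only by the tool arm_command, never from a script. Its argument "moves" is a list of rows, each a list of 2 entries, a list of its own where there are three numbers: the shift along the tool's x, y, z in m, then the turn, a rotation vector about the tool's x, y, z in rad. A call has exactly 10 rows; each row shifts and turns the commanded pose from where the row before left it, along the tool's axes as they then stand; what a row does not reach is not made up. A row lasts 1/8 s, in which the tool goes at most 62.5 mm and 10.7 degrees, less where a joint would pass 70% of its speed; a pose out of reach is approached as far as the arm can. A call is refused whole if a number of a shift passes 0.0625 or a number of a turn 0.188, either way. A call with a gripper value outside its range is refused whole. "fingers" is the opening, from 0 (shut) to 1 (fully open), set as the call begins (left out, the last holds). The fingers move at their own pace and stop on an object; "newtons" is the grip in N (left out, the last holds). Time passes only in rows, so rows that do not move let the fingers close, or fill a call up. It gives the time, the measured TCP pose, the force and the opening at its end, in the units of the state.
- sense(): the state, without advancing time (a new reading comes with each control period).
- get_image(name): name is "side" or "top" or "wrist"; returns the picture (420x560x3 uint8, red, green, blue); there is no depth.
- camera_model(name): a dict with "vertical_fov" (degrees; the focal length in pixels is half the picture's height over the tangent of half this angle, whatever the lens; pixels are square), "cx", "cy" (the principal point, pixels), "extrinsics" (4x4, takes a point from world to camera coordinates); the wrist camera has in their place "mount" (4x4, takes a point from camera to tool coordinates, whose origin is the TCP and whose axes are the flange's). Camera axes: x right, y down, z forward; pixel columns grow to the right and rows downward; lengths in m; the calibration is good to about 2 mm. A picture is of the moment at which its call begins: read the wrist's pose just before it. camera_model takes no time and is no camera call.
- finish_job(): hands the job in, once; it reports no verdict.
Trained networks look in the newest picture that a camera, given by its name, has taken for a name from the list of things; names that differ only in an ending like _2 or _b are one class to them, and where a whole thing is asked for, a point or a joint stands for the part that bears it (a point fixed in the world has none). Each returns a list of dicts, best first, with "conf" (0 to 1); they miss things now and then, are a little off and sometimes report something else, mostly with a low value. They report only what shows in the picture. A call takes as long as a camera call. They do not tell look-alikes from the thing itself.
- boxes_of(camera, name): "centre" ([column, row] in pixels, amid what is visible of it).
- spot_point(camera, name): "centre" ([column, row] in pixels: a listed point, or the origin of a listed thing).
The state is a dict: "time_s": time; "q": joint angles; "joint_vel": joint speeds; "tau": joint torques, N m; "position": TCP position; "orientation": TCP orientation; "force": force on the tool from outside, world axes, zero at the start; "torque": the same for the moment, N m; "finger_gap": finger opening in m.
Only numpy, scipy, OpenCV 4.12 (cv2) and the standard library are available. Lean on these libraries where they do the work, as an engineer would, in place of code of your own. Each camera call takes 0.05 s, during which the arm holds its last target. There are 200 camera calls.

## Task

Three rubber machine mounts stand in the pockets of the wooden board. Starting at the end with the steel handle and working along the row, press each mount's cap gently straight down by about 5 mm (never more than 7 mm), hold a moment, let it come back, and feel how hard it resists. One has perished and is clearly softer: stand that one upright in the open metal tray, and leave the other two upright in their pockets and everything else undisturbed.

Things in the scene. Friction and masses are not known exactly. Their poses are not given: they have to be found in the camera images.
- rack: wooden board, 110 x 300 x 18 mm, fixed to the bench; origin at the centre of its underside; the row of three pockets runs along its y; a steel bar handle sticks out 33 mm from its +y end
- pocket0 (a point): centre of the floor of the first (next to the handle) pocket (round, 55 mm wide, 6 mm deep, its floor 12 mm above the bench; pockets are 100 mm apart); a mount's foot rests here
- pocket1 (a point): centre of the floor of the middle pocket (round, 55 mm wide, 6 mm deep, its floor 12 mm above the bench; pockets are 100 mm apart); a mount's foot rests here
- pocket2 (a point): centre of the floor of the last (farthest from the handle) pocket (round, 55 mm wide, 6 mm deep, its floor 12 mm above the bench; pockets are 100 mm apart); a mount's foot rests here
- mid_a (a point): centre (half-way up) of the fixed part of machine mount a; z is the mount's upright axis. The three mounts look alike: 60 mm tall in all, 0.15 to 0.3 kg; steel flange 50 mm wide and 6 mm thick at the foot, black rubber body 38 mm wide from 6 to 46 mm up (grip it there), then a rubber neck and a steel cap. This point is 30 mm above the underside. Which mount stands in which pocket changes from run to run, and one of the three is the perished one
- mid_b (a point): centre (half-way up) of the fixed part of machine mount b; z is the mount's upright axis. The three mounts look alike: 60 mm tall in all, 0.15 to 0.3 kg; steel flange 50 mm wide and 6 mm thick at the foot, black rubber body 38 mm wide from 6 to 46 mm up (grip it there), then a rubber neck and a steel cap. This point is 30 mm above the underside. Which mount stands in which pocket changes from run to run, and one of the three is the perished one
- mid_c (a point): centre (half-way up) of the fixed part of machine mount c; z is the mount's upright axis. The three mounts look alike: 60 mm tall in all, 0.15 to 0.3 kg; steel flange 50 mm wide and 6 mm thick at the foot, black rubber body 38 mm wide from 6 to 46 mm up (grip it there), then a rubber neck and a steel cap. This point is 30 mm above the underside. Which mount stands in which pocket changes from run to run, and one of the three is the perished one
- cap_a: flat steel cap of mount a, 34 mm wide, 6 mm thick; origin at the centre of its top, 30 mm above mid_a when free (0.4 mm less on the perished one: not measurable here). Sinks on its spring by up to 8 mm. Push grows evenly from 1 to 2 N at first touch (0.7 mm of preload): sound 2.3 to 2.5 N per mm (12 to 15 N at 5 mm), perished 1 N per mm (5 to 6 N at 5 mm)
- cap_b: flat steel cap of mount b, 34 mm wide, 6 mm thick; origin at the centre of its top, 30 mm above mid_b when free (0.4 mm less on the perished one: not measurable here). Sinks on its spring by up to 8 mm. Push grows evenly from 1 to 2 N at first touch (0.7 mm of preload): sound 2.3 to 2.5 N per mm (12 to 15 N at 5 mm), perished 1 N per mm (5 to 6 N at 5 mm)
- cap_c: flat steel cap of mount c, 34 mm wide, 6 mm thick; origin at the centre of its top, 30 mm above mid_c when free (0.4 mm less on the perished one: not measurable here). Sinks on its spring by up to 8 mm. Push grows evenly from 1 to 2 N at first touch (0.7 mm of preload): sound 2.3 to 2.5 N per mm (12 to 15 N at 5 mm), perished 1 N per mm (5 to 6 N at 5 mm)
- tray_in (a point): centre of the inner floor of the open square metal tray, fixed to the bench: 170 x 170 mm outside, 40 mm tall, walls 4 mm. It stands to the left or to the right of the board, changing from run to run
- block_mid (a point): bystander: centre of a dark steel block, 110 x 100 x 75 mm, at the other side from the tray
- nut: bystander: hexagon nut, 28 mm wide and 13 mm tall, lying on the board between the first two pockets near its +x edge; origin under its centre
- spray: bystander: spray can, 66 mm wide and 190 mm tall, behind the board; origin under its centre
- wrench: bystander: wrench, 200 mm long, lying between the board and the robot
- hammer: bystander: hammer lying beyond the board
- collar: bystander: steel shaft collar, 60 mm wide and 18 mm tall; origin under its centre
There are look-alikes about, which are no part of the job. What is shaped like the part that bears mid_a but orange is not meant.

How it is judged:
By the outcome, as a careful person would: the job done as asked, in the order asked, and still so for the second after the job is handed in, with the robot touching nothing.
It also fails if it takes over 67 s, if anything falls off the work surface, if the arm or the gripper's body presses on something with over 40 N, if the wrist force passes 120 N, or if a joint passes its speed limit or range.

## Working session

There is one attempt and no reset: what is moved stays moved. The work goes in short steps, Python scripts to look and compute and a tool call to move; the robot and the scene stay as the last step left them, time stands still between calls to the robot, and variables do not carry over. Pictures are saved under pics/ and viewed, about 8 in all and at most 12, crops included, and the job is handed in when it is done.

Besides the shell and the picture viewer there is one more tool, called after "Call:" by a JSON object that holds its "api" and its "payload". arm_command: Moves the arm, as the interface text tells. Its arguments: {"type":"object","properties":{"moves":{"type":"array","items":{"type":"array"}},"fingers":{"type":"number"},"newtons":{"type":"number"}},"required":["moves"]}

```bash
mkdir -p pics
cat > h.py <<'E'
from rig import *
import numpy as np, cv2
from scipy.spatial.transform import Rotation as R
def f_of(m): return 210/np.tan(np.radians(m["vertical_fov"])/2)
def ext(name,st=None):
    m=camera_model(name)
    if name!="wrist": return np.array(m["extrinsics"])
    st=st or sense(); T=np.eye(4); T[:3,:3]=R.from_euler('xyz',st["orientation"]).as_matrix(); T[:3,3]=st["position"]
    return np.linalg.inv(T@np.array(m["mount"]))
def ray(name,px,z,E=None):
    m=camera_model(name); E=ext(name) if E is None else E
    f=f_of(m); d=np.array([(px[0]-m["cx"])/f,(px[1]-m["cy"])/f,1])
    d=E[:3,:3].T@d; c=-E[:3,:3].T@E[:3,3]
    return c+d*(z-c[2])/d[2]
def proj(name,p,E=None):
    m=camera_model(name); E=ext(name) if E is None else E
    q=E[:3,:3]@np.array(p)+E[:3,3]; f=f_of(m); return np.array([m["cx"]+f*q[0]/q[2],m["cy"]+f*q[1]/q[2]])
def save(name,img): cv2.imwrite("pics/"+name,cv2.cvtColor(img,cv2.COLOR_RGB2BGR))
E
python3 - <<'E'
from h import *
for c in("top","side"):
    save(c+"0.png",get_image(c)); m=camera_model(c); print(c,{k:v for k,v in m.items() if k!="extrinsics"}, "cam at",-ext(c)[:3,:3].T@ext(c)[:3,3])
    for n,z in(("cap_a",.072),("mid_a",.042),("pocket0",.012),("pocket1",.012),("pocket2",.012),("tray_in",.004),("rack",0),("nut",.018),("block_mid",.0375),("spray",0),("collar",0)):
        for d in spot_point(c,n):
            if d["conf"]>.2: print(c,n,round(d["conf"],2),np.round(d["centre"]),ray(c,d["centre"],z).round(3))
print(camera_model("wrist")); print(sense())
import rig; print(getattr(rig,'grip_depth',None))
E
```

```text
top {'vertical_fov': 56.351191006897665, 'cx': 278.31914289034296, 'cy': 204.4467733377275} cam at [0.48925442 0.00581278 0.90838537]
top cap_a 0.74 [243. 244.] [0.452 0.094 0.072]
top cap_a 0.69 [353. 184.] [ 0.582 -0.14   0.072]
top cap_a 0.66 [308. 190.] [ 0.567 -0.044  0.072]
top cap_a 0.46 [261. 188.] [0.57  0.057 0.072]
top cap_a 0.45 [199. 230.] [0.479 0.188 0.072]
top cap_a 0.4 [261. 191.] [0.565 0.058 0.072]
top mid_a 0.82 [262. 192.] [0.565 0.055 0.042]
top mid_a 0.8 [246. 244.] [0.45  0.091 0.042]
top mid_a 0.66 [305. 191.] [ 0.568 -0.039  0.042]
top mid_a 0.61 [310. 188.] [ 0.574 -0.049  0.042]
top mid_a 0.58 [207. 227.] [0.486 0.178 0.042]
top pocket0 0.89 [350. 189.] [ 0.577 -0.143  0.012]
top pocket0 0.77 [264. 194.] [0.562 0.055 0.012]
top pocket0 0.59 [305. 192.] [ 0.57  -0.04   0.012]
top pocket0 0.28 [309. 187.] [ 0.579 -0.05   0.012]
top pocket1 0.89 [350. 189.] [ 0.577 -0.143  0.012]
top pocket1 0.77 [264. 194.] [0.562 0.055 0.012]
top pocket1 0.59 [305. 192.] [ 0.57  -0.04   0.012]
top pocket1 0.28 [309. 187.] [ 0.579 -0.05   0.012]
top pocket2 0.89 [350. 189.] 
[... 2479 characters left out ...]
  1.        ]])}
{'time_s': 1.2, 'q': array([ 1.19890413e+00,  2.20409796e-01,  1.52649079e+00, -3.95931168e-05,
        1.39469957e+00, -1.26085265e-01]), 'joint_vel': array([ 9.72053388e-04,  1.20528506e-04,  3.75285973e-04, -1.04747120e-03,
       -8.96878522e-05,  3.69907473e-05]), 'tau': array([-5.66908329e-04, -4.94571018e+01, -3.87709022e+01,  6.97982730e-02,
        4.71909146e-02, -2.43805334e-05]), 'position': array([0.15209398, 0.60620553, 0.18733645]), 'orientation': array([-3.14158031e+00,  3.77286015e-05,  2.89579266e+00]), 'force': array([ 0.46570755, -0.28472772, -0.34844119]), 'torque': array([ 0.01636656, -0.07917329,  0.05322746]), 'finger_gap': 0.08687899877403336}
0.0187
```

Run:
```python
import cv2
for c in("top","side"):
    i=cv2.imread(f"pics/{c}0.png"); cv2.imwrite(f"pics/{c}0b.png",cv2.resize(i[:, :],(784,588),interpolation=cv2.INTER_CUBIC))
```

```text
(no output)
```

View pics/top0b.png

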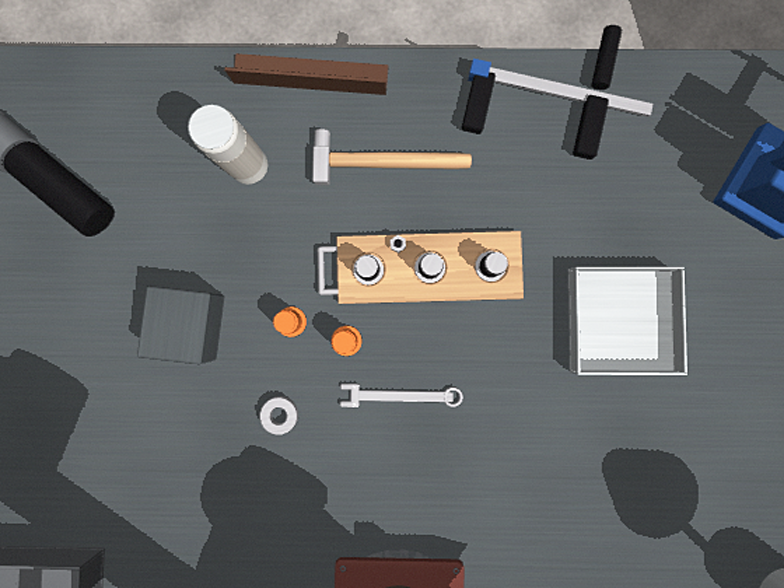

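View pics/side0b.png

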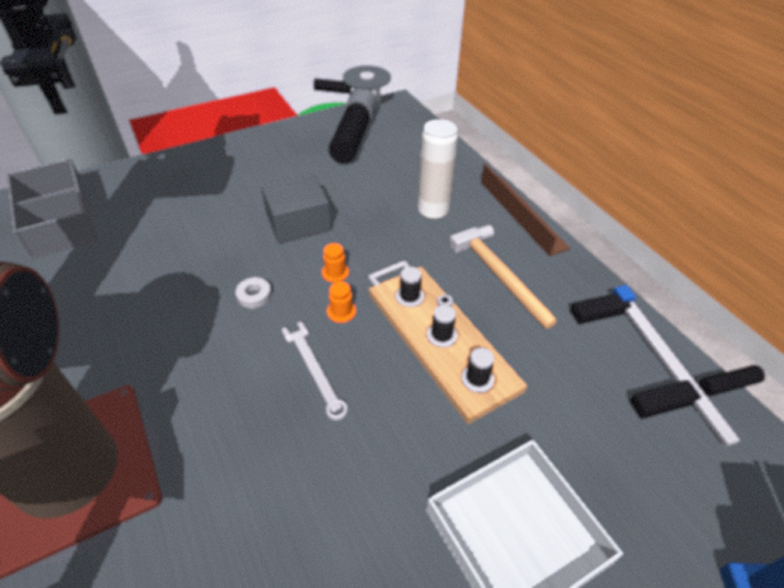

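Top view: the board's row is at (367,268), (430,265), (493,262) (scaled pixels), with the handle on the left (+y) next to the first. The two orange look-alikes at (289,321) and (346,341) stand off the board and are not meant. The tray is on the right, at about (0.49,-0.36), with the block on the left.

```bash
cat >> h.py <<'E'
def plan(p,yaw,n,tot=10):
    s=sense(); Rc=R.from_euler('xyz',s["orientation"]); pc=np.array(s["position"]); Rt=R.from_euler('xyz',[np.pi,0,yaw])
    rv=(Rc.inv()*Rt).as_rotvec()/n; rv=np.round(rv,3); out=[]
    for i in range(n):
        d=Rc.inv().apply((np.array(p)-pc)/(n-i)); d=np.round(d,4); pc=pc+Rc.apply(d); Rc=Rc*R.from_rotvec(rv); out.append([d.tolist(),rv.tolist()])
    out+=[[[0,0,0],[0,0,0]]]*((-n)%10); print(str(out).replace(" ","").replace("-0.0,","0,").replace("0.0,","0,"))
E
python3 -c "
from h import *
plan([.56,-.02,.26],1.63,18)"
```

```text
[[[-0.0304,-0.0282,-0.004],[0,0,0.07]],[[-0.0323,-0.026,-0.004],[0,0,0.07]],[[-0.0341,-0.0237,-0.004],[0,0,0.07]],[[-0.0357,-0.0213,-0.004],[0,0,0.07]],[[-0.0371,-0.0187,-0.004],[0,0,0.07]],[[-0.0383,-0.0161,-0.004],[0,0,0.07]],[[-0.0393,-0.0134,-0.0041],[0,0,0.07]],[[-0.0401,-0.0106,-0.004],[0,0,0.07]],[[-0.0408,-0.0077,-0.0041],[0,0,0.07]],[[-0.0412,-0.0049,-0.004],[0,0,0.07]],[[-0.0415,-0.002,-0.0041],[0,0,0.07]],[[-0.0415,0.0009,-0.004],[0,0,0.07]],[[-0.0413,0.0038,-0.0041],[0,0,0.07]],[[-0.041,0.0067,-0.004],[0,0,0.07]],[[-0.0404,0.0096,-0.0041],[0,0,0.07]],[[-0.0396,0.0124,-0.004],[0,0,0.07]],[[-0.0387,0.0151,-0.0041],[0,0,0.07]],[[-0.0375,0.0179,-0.004],[0,0,0.07]],[[0,0,0],[0,0,0]],[[0,0,0],[0,0,0]]]
```

Call:
{"api": "arm_command", "payload": {"moves": [[[-0.03, -0.028, -0.004], [0, 0, 0.07]], [[-0.032, -0.026, -0.004], [0, 0, 0.07]], [[-0.034, -0.024, -0.004], [0, 0, 0.07]], [[-0.036, -0.021, -0.004], [0, 0, 0.07]], [[-0.037, -0.019, -0.004], [0, 0, 0.07]], [[-0.038, -0.016, -0.004], [0, 0, 0.07]], [[-0.039, -0.013, -0.004], [0, 0, 0.07]], [[-0.04, -0.011, -0.004], [0, 0, 0.07]], [[-0.041, -0.008, -0.004], [0, 0, 0.07]], [[-0.041, -0.005, -0.004], [0, 0, 0.07]]], "fingers": 0}}

```text
time_s: 2.45
position: [0.3778, 0.2575, 0.2278]
orientation: [3.141, 0.0, 2.194]
force: [0.4, -0.8, 0.0]
finger_gap: 0.002
```

Call:
{"api": "arm_command", "payload": {"moves": [[[-0.041, -0.002, -0.004], [0, 0, 0.07]], [[-0.041, 0.001, -0.004], [0, 0, 0.07]], [[-0.041, 0.004, -0.004], [0, 0, 0.07]], [[-0.041, 0.007, -0.004], [0, 0, 0.07]], [[-0.04, 0.01, -0.004], [0, 0, 0.07]], [[-0.04, 0.012, -0.004], [0, 0, 0.07]], [[-0.039, 0.015, -0.004], [0, 0, 0.07]], [[-0.038, 0.018, -0.004], [0, 0, 0.07]], [[0, 0, 0], [0, 0, 0]], [[0, 0, 0], [0, 0, 0]]]}}

```text
time_s: 3.7
position: [0.5581, -0.0187, 0.2591]
orientation: [-3.141, -0.001, 1.636]
force: [-0.1, 0.7, -0.2]
finger_gap: 0.0005
```

Run:
```python
from h import *
s=sense(); E=ext("wrist",s); print(s["time_s"],s["position"].round(4),s["orientation"].round(4),s["force"].round(2),s["finger_gap"])
im=get_image("wrist"); 
for n,z in(("cap_a",.072),("mid_a",.042),("pocket0",.012),("rack",0),("nut",.018)):
    for d in spot_point("wrist",n):
        if d["conf"]>.25: print(n,round(d["conf"],2),np.round(d["centre"],1),ray("wrist",d["centre"],z,E).round(4)); 
save("w1.png",cv2.resize(im,(784,588),interpolation=cv2.INTER_CUBIC))
```

```text
3.7 [ 0.5581 -0.0187  0.2591] [-3.1409e+00 -6.0000e-04  1.6360e+00] [-0.1   0.7  -0.23] 0.0005479635046306111
cap_a 0.84 [291.2 104.2] [0.5653 0.0556 0.072 ]
cap_a 0.76 [289.6 200.8] [ 0.5712 -0.0458  0.072 ]
cap_a 0.6 [179.1  61.1] [0.4514 0.0892 0.072 ]
mid_a 0.86 [189.8  66.6] [0.4548 0.0876 0.042 ]
mid_a 0.67 [290.  193.8] [ 0.5724 -0.0448  0.042 ]
mid_a 0.62 [293.1 105.6] [0.5684 0.0548 0.042 ]
nut 0.87 [322.  147.8] [0.6076 0.0088 0.018 ]
nut 0.46 [433.9 146.5] [0.7412 0.0193 0.018 ]
```

View pics/w1.png

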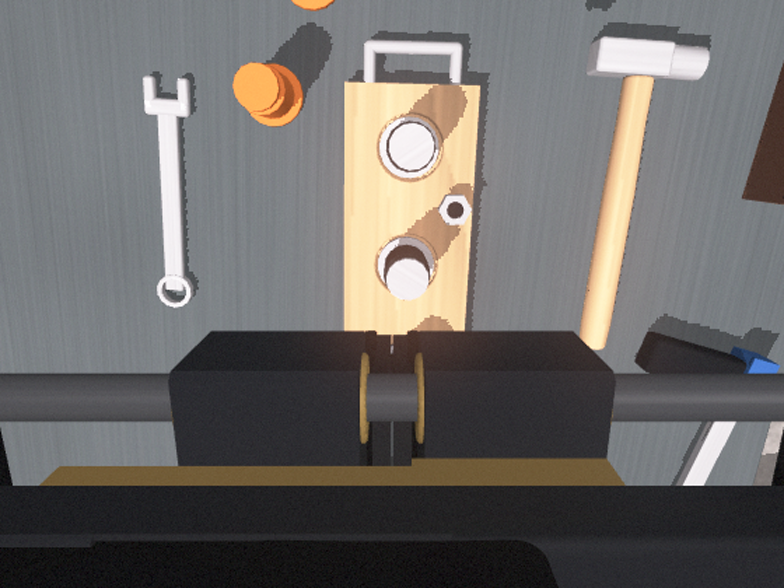

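Wrist view: the first two caps are at (412,147) and (407,279), and the handle is at the top (+y), so that is the first pocket. The nut is at (455,210). This matches the networks: cap0 ≈ (.566,.055), cap1 ≈ (.572,-.045), and cap2 ≈ (.578,-.144) by the spacing.

```bash
python3 -c "
from h import *
plan([.5665,.0555,.077],1.63,9)"
```

```text
[[[0.0081,0.0015,0.0203],[0,0,0.001]],[[0.0081,0.0014,0.0203],[0,0,0.001]],[[0.0081,0.0014,0.0203],[0,0,0.001]],[[0.0081,0.0014,0.0203],[0,0,0.001]],[[0.0081,0.0014,0.0203],[0,0,0.001]],[[0.0081,0.0014,0.0203],[0,0,0.001]],[[0.0082,0.0014,0.0202],[0,0,0.001]],[[0.0081,0.0014,0.0203],[0,0,0.001]],[[0.0082,0.0015,0.0202],[0,0,0.001]],[[0,0,0],[0,0,0]]]
```

Call:
{"api": "arm_command", "payload": {"moves": [[[0.015, 0.002, 0.016], [0, 0, 0]], [[0.015, 0.002, 0.024], [0, 0, 0]], [[0.015, 0.003, 0.028], [0, 0, 0]], [[0.015, 0.003, 0.03], [0, 0, 0]], [[0.013, 0.003, 0.028], [0, 0, 0]], [[0, 0, 0.024], [0, 0, 0]], [[0, 0, 0.018], [0, 0, 0]], [[0, 0, 0.012], [0, 0, 0]], [[0, 0, 0.003], [0, 0, 0]], [[0, 0, 0], [0, 0, 0]]]}}

```text
time_s: 5.25
position: [0.5672, 0.0545, 0.0768]
orientation: [3.141, 0.0, 1.635]
force: [0.1, -0.3, -0.8]
finger_gap: 0.0006
```

Call:
{"api": "arm_command", "payload": {"moves": [[[0, 0, 0.001], [0, 0, 0]], [[0, 0, 0.001], [0, 0, 0]], [[0, 0, 0.001], [0, 0, 0]], [[0, 0, 0.001], [0, 0, 0]], [[0, 0, 0], [0, 0, 0]], [[0, 0, 0], [0, 0, 0]], [[0, 0, 0], [0, 0, 0]], [[0, 0, 0], [0, 0, 0]], [[0, 0, 0], [0, 0, 0]], [[0, 0, 0], [0, 0, 0]]]}}

```text
time_s: 6.5
position: [0.5667, 0.0547, 0.0724]
orientation: [3.142, 0.0, 1.636]
force: [-0.7, -0.4, 0.5]
finger_gap: 0.0002
```

Call:
{"api": "arm_command", "payload": {"moves": [[[0, 0, 0.0005], [0, 0, 0]], [[0, 0, 0.0005], [0, 0, 0]], [[0, 0, 0.0005], [0, 0, 0]], [[0, 0, 0.0005], [0, 0, 0]], [[0, 0, 0.0005], [0, 0, 0]], [[0, 0, 0], [0, 0, 0]], [[0, 0, 0], [0, 0, 0]], [[0, 0, 0], [0, 0, 0]], [[0, 0, 0], [0, 0, 0]], [[0, 0, 0], [0, 0, 0]]]}}

```text
time_s: 7.75
position: [0.5667, 0.0547, 0.0699]
orientation: [3.142, 0.0, 1.636]
force: [-0.3, -0.4, 0.4]
finger_gap: 0.0007
```

Call:
{"api": "arm_command", "payload": {"moves": [[[0, 0, 0.0005], [0, 0, 0]], [[0, 0, 0.0005], [0, 0, 0]], [[0, 0, 0.0005], [0, 0, 0]], [[0, 0, 0], [0, 0, 0]], [[0, 0, 0], [0, 0, 0]], [[0, 0, 0], [0, 0, 0]], [[0, 0, 0], [0, 0, 0]], [[0, 0, 0], [0, 0, 0]], [[0, 0, 0], [0, 0, 0]], [[0, 0, 0], [0, 0, 0]]]}}

```text
time_s: 9.0
position: [0.5667, 0.0546, 0.0684]
orientation: [3.142, 0.0, 1.636]
force: [0.3, 0.2, -0.7]
finger_gap: 0.0003
```

Run:
```python
from h import *
im=get_image("side")
for i in range(3): s=sense(); print(s["time_s"],s["position"].round(4),s["force"].round(2)); get_image("wrist") if i<2 else 0
c=proj("side",[.5665,.055,.07]).astype(int); print(c)
w=im[c[1]-50:c[1]+50,c[0]-65:c[0]+65]; save("s2.png",cv2.resize(w,None,fx=6,fy=6,interpolation=cv2.INTER_CUBIC))
```

```text
9.05 [0.5667 0.0547 0.0684] [ 0.26 -0.52 -0.34]
9.1 [0.5667 0.0547 0.0683] [ 0.64  0.86 -0.07]
9.15 [0.5667 0.0546 0.0684] [0.89 0.34 0.82]
[293 195]
```

View pics/s2.png

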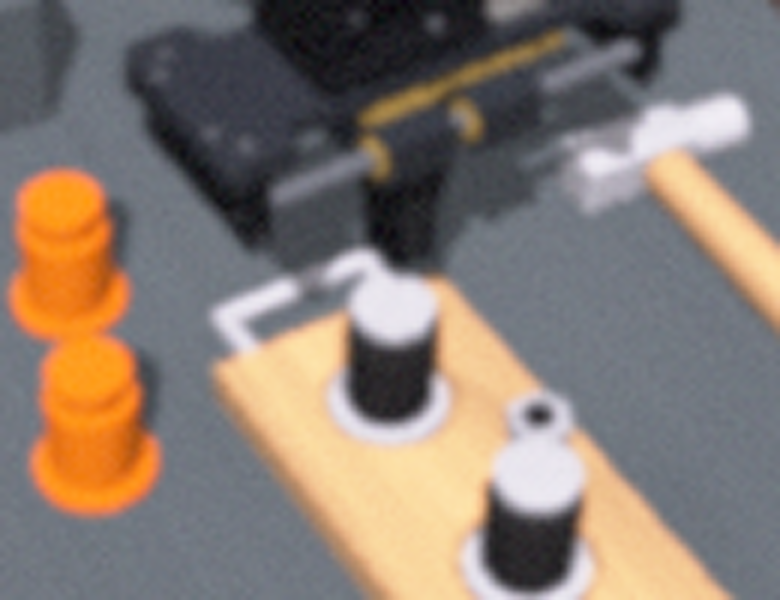

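Crop: the shut fingers end around (405,265), behind or above the first cap at (393,305), and there is no force. I'm checking where the TCP should project before moving on.

Run:
```python
from h import *
s=sense(); T=np.eye(4); T[:3,:3]=R.from_euler('xyz',s["orientation"]).as_matrix(); T[:3,3]=s["position"]
im=get_image("side").copy(); w=get_image("wrist").copy(); E=ext("wrist",s)
im=cv2.resize(im[110:260,200:400],None,fx=4,fy=4,interpolation=cv2.INTER_CUBIC); 
for z,col in((0,(255,0,0)),(-.0187,(0,255,0)),(-.07,(0,0,255))):
    P=(T@[0,0,z,1])[:3]; p=proj("side",P); print(z,p.round(1)); cv2.drawMarker(im,(int((p[0]-200)*4),int((p[1]-110)*4)),col,0,14,1)
    p=proj("wrist",P,E); print(p.round(1)); cv2.drawMarker(w,tuple(int(v) for v in p),col,0,10,1)
w=cv2.resize(w[60:410],(800//2*1,250)); 
save("s3.png",im); save("w3.png",w)
```

```text
0 [293.9 196.3]
[279.4 232.6]
-0.0187 [294.2 190.7]
[279.5 244.4]
-0.07 [295.1 174.3]
[279.7 292.2]
```

View pics/s3.png

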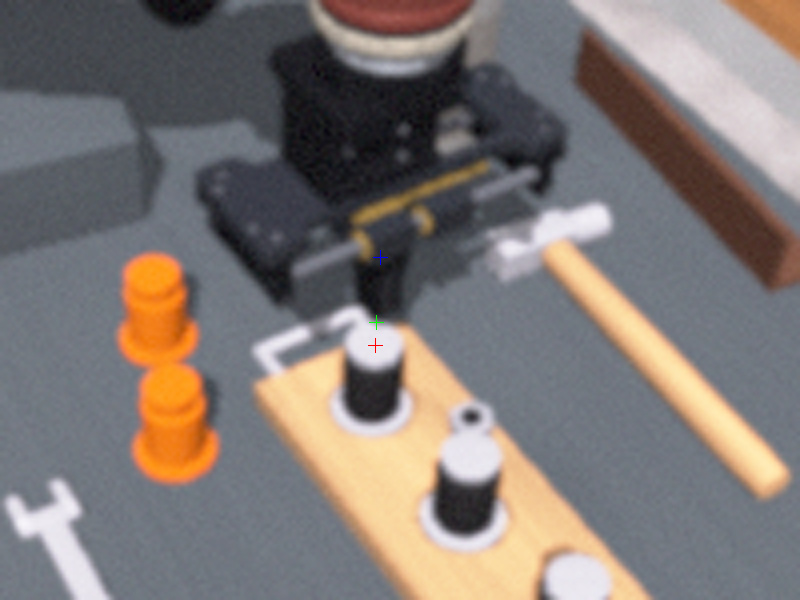

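View pics/w3.png

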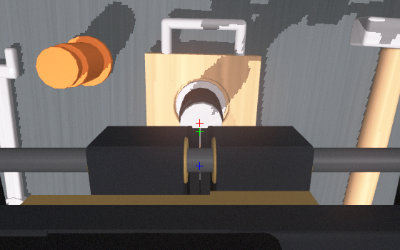

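Both views agree the fingertips sit roughly 20–30 mm higher than the stated TCP, with the lateral position right. In the side view the tip is near (375,310) with the TCP cross at (375,345); in the wrist view the tip is at row ~129 with the cross at 123. That explains the missing force. I'll find contact by feel, in steps smaller than the allowed travel.

Call:
{"api": "arm_command", "payload": {"moves": [[[0, 0, 0.001], [0, 0, 0]], [[0, 0, 0.001], [0, 0, 0]], [[0, 0, 0.001], [0, 0, 0]], [[0, 0, 0.001], [0, 0, 0]], [[0, 0, 0.0005], [0, 0, 0]], [[0, 0, 0], [0, 0, 0]], [[0, 0, 0], [0, 0, 0]], [[0, 0, 0], [0, 0, 0]], [[0, 0, 0], [0, 0, 0]], [[0, 0, 0], [0, 0, 0]]]}}

```text
time_s: 10.5
position: [0.5667, 0.0546, 0.0639]
orientation: [3.142, 0.0, 1.636]
force: [0.1, -0.8, 0.1]
finger_gap: 0.0007
```

Call:
{"api": "arm_command", "payload": {"moves": [[[0, 0, 0.001], [0, 0, 0]], [[0, 0, 0.001], [0, 0, 0]], [[0, 0, 0.001], [0, 0, 0]], [[0, 0, 0.001], [0, 0, 0]], [[0, 0, 0.0005], [0, 0, 0]], [[0, 0, 0], [0, 0, 0]], [[0, 0, 0], [0, 0, 0]], [[0, 0, 0], [0, 0, 0]], [[0, 0, 0], [0, 0, 0]], [[0, 0, 0], [0, 0, 0]]]}}

```text
time_s: 11.75
position: [0.5667, 0.0546, 0.0594]
orientation: [3.142, 0.0, 1.636]
force: [0.5, -0.7, 0.4]
finger_gap: 0.0006
```

Call:
{"api": "arm_command", "payload": {"moves": [[[0, 0, 0.001], [0, 0, 0]], [[0, 0, 0.001], [0, 0, 0]], [[0, 0, 0.001], [0, 0, 0]], [[0, 0, 0.001], [0, 0, 0]], [[0, 0, 0], [0, 0, 0]], [[0, 0, 0], [0, 0, 0]], [[0, 0, 0], [0, 0, 0]], [[0, 0, 0], [0, 0, 0]], [[0, 0, 0], [0, 0, 0]], [[0, 0, 0], [0, 0, 0]]]}}

```text
time_s: 13.0
position: [0.5667, 0.0546, 0.0554]
orientation: [3.142, 0.0, 1.636]
force: [0.2, 0.7, 0.9]
finger_gap: 0.0006
```

Run:
```python
from h import *
s=sense(); T=np.eye(4); T[:3,:3]=R.from_euler('xyz',s["orientation"]).as_matrix(); T[:3,3]=s["position"]
im=get_image("side").copy(); w=get_image("wrist").copy(); E=ext("wrist",s)
a=cv2.resize(im[160:225,260:330],(420,390),interpolation=cv2.INTER_CUBIC); b=cv2.resize(w[180:280,230:330],(390,390),interpolation=cv2.INTER_CUBIC)
p=(proj("side",s["position"])-[260,160])*6; cv2.drawMarker(a,tuple(int(v) for v in p),(255,0,0),0,14,1)
p=(proj("wrist",s["position"],E)-[230,180])*3.9; cv2.drawMarker(b,tuple(int(v) for v in p),(255,0,0),0,14,1)
c=np.zeros((390,800,3),np.uint8)
c=np.hstack([a,b[:, :380]]); save("c4.png",c); print(s["force"],s["position"])
```

```text
[0.18066767 0.69782762 0.88903819] [0.56672429 0.05464749 0.05535434]
```

View pics/c4.png

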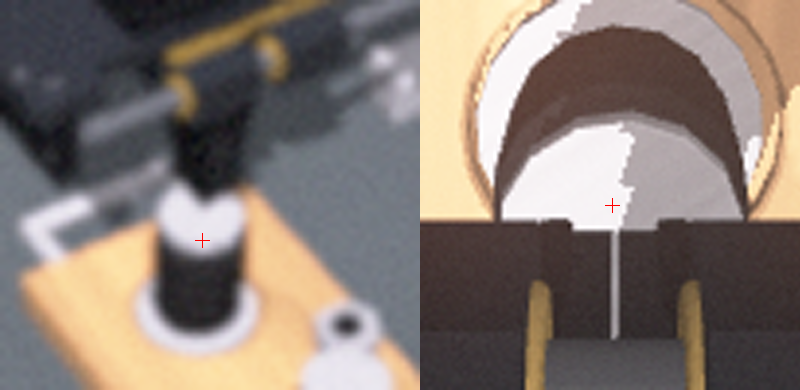

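The fingers are over the cap, still about 10–13 mm above it (side: tip ~ (205,190–200), cap centre (203,222)). Continuing.

Call:
{"api": "arm_command", "payload": {"moves": [[[0, 0, 0.001], [0, 0, 0]], [[0, 0, 0.001], [0, 0, 0]], [[0, 0, 0.001], [0, 0, 0]], [[0, 0, 0.001], [0, 0, 0]], [[0, 0, 0.0005], [0, 0, 0]], [[0, 0, 0], [0, 0, 0]], [[0, 0, 0], [0, 0, 0]], [[0, 0, 0], [0, 0, 0]], [[0, 0, 0], [0, 0, 0]], [[0, 0, 0], [0, 0, 0]]]}}

```text
time_s: 14.35
position: [0.5667, 0.0547, 0.0509]
orientation: [3.142, 0.0, 1.636]
force: [0.3, 0.6, -0.0]
finger_gap: 0.0005
```

Call:
{"api": "arm_command", "payload": {"moves": [[[0, 0, 0.001], [0, 0, 0]], [[0, 0, 0.001], [0, 0, 0]], [[0, 0, 0.001], [0, 0, 0]], [[0, 0, 0.001], [0, 0, 0]], [[0, 0, 0.0005], [0, 0, 0]], [[0, 0, 0], [0, 0, 0]], [[0, 0, 0], [0, 0, 0]], [[0, 0, 0], [0, 0, 0]], [[0, 0, 0], [0, 0, 0]], [[0, 0, 0], [0, 0, 0]]]}}

```text
time_s: 15.6
position: [0.5667, 0.0547, 0.0463]
orientation: [3.142, -0.0, 1.636]
force: [0.6, -0.4, -0.5]
finger_gap: 0.0006
```

Call:
{"api": "arm_command", "payload": {"moves": [[[0, 0, 0.001], [0, 0, 0]], [[0, 0, 0.001], [0, 0, 0]], [[0, 0, 0.001], [0, 0, 0]], [[0, 0, 0.001], [0, 0, 0]], [[0, 0, 0], [0, 0, 0]], [[0, 0, 0], [0, 0, 0]], [[0, 0, 0], [0, 0, 0]], [[0, 0, 0], [0, 0, 0]], [[0, 0, 0], [0, 0, 0]], [[0, 0, 0], [0, 0, 0]]]}}

```text
time_s: 16.85
position: [0.5667, 0.0547, 0.0424]
orientation: [3.142, 0.0, 1.636]
force: [-0.1, -0.3, 0.4]
finger_gap: 0.0003
```

Run:
```python
from h import *
s=sense(); im=get_image("side").copy(); w=get_image("wrist").copy(); E=ext("wrist",s)
a=cv2.resize(im[160:225,260:330],(420,390),interpolation=cv2.INTER_CUBIC); b=cv2.resize(w[180:280,230:330],(390,390),interpolation=cv2.INTER_CUBIC)
p=(proj("side",s["position"])-[260,160])*6; cv2.drawMarker(a,tuple(int(v) for v in p),(255,0,0),0,14,1)
save("c5.png",np.hstack([a,b[:, :380]])); print(s["force"],s["position"],s["tau"].round(2))
```

```text
[-0.10659929 -0.321381    0.3947357 ] [0.56672401 0.05466354 0.04236211] [  0.   -45.66 -34.16   0.06   0.05   0.  ]
```

View pics/c5.png

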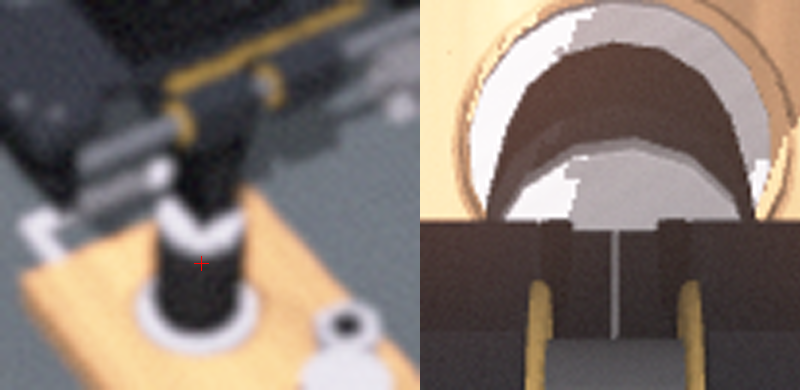

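Tip corner at (205,222), cap still free; the wrist geometry puts the tips ~35 mm behind the stated TCP, so contact is near z≈.03–.037. Continuing.

Call:
{"api": "arm_command", "payload": {"moves": [[[0, 0, 0.001], [0, 0, 0]], [[0, 0, 0.001], [0, 0, 0]], [[0, 0, 0.001], [0, 0, 0]], [[0, 0, 0.001], [0, 0, 0]], [[0, 0, 0], [0, 0, 0]], [[0, 0, 0], [0, 0, 0]], [[0, 0, 0], [0, 0, 0]], [[0, 0, 0], [0, 0, 0]], [[0, 0, 0], [0, 0, 0]], [[0, 0, 0], [0, 0, 0]]]}}

```text
time_s: 18.2
position: [0.5667, 0.0546, 0.0383]
orientation: [3.142, 0.0, 1.636]
force: [-0.3, -0.1, -0.4]
finger_gap: 0.0003
```

Call:
{"api": "arm_command", "payload": {"moves": [[[0, 0, 0.001], [0, 0, 0]], [[0, 0, 0.001], [0, 0, 0]], [[0, 0, 0.001], [0, 0, 0]], [[0, 0, 0.001], [0, 0, 0]], [[0, 0, 0], [0, 0, 0]], [[0, 0, 0], [0, 0, 0]], [[0, 0, 0], [0, 0, 0]], [[0, 0, 0], [0, 0, 0]], [[0, 0, 0], [0, 0, 0]], [[0, 0, 0], [0, 0, 0]]]}}

```text
time_s: 19.45
position: [0.5669, 0.0547, 0.035]
orientation: [3.141, 0.0, 1.636]
force: [-2.6, -0.3, 6.0]
finger_gap: 0.0007
```

Contact: 6 N within at most 3.3 mm of travel, which already looks sound. Completing the ~5 mm press.

Call:
{"api": "arm_command", "payload": {"moves": [[[0, 0, 0.001], [0, 0, 0]], [[0, 0, 0.001], [0, 0, 0]], [[0, 0, 0.001], [0, 0, 0]], [[0, 0, 0.0006], [0, 0, 0]], [[0, 0, 0], [0, 0, 0]], [[0, 0, 0], [0, 0, 0]], [[0, 0, 0], [0, 0, 0]], [[0, 0, 0], [0, 0, 0]], [[0, 0, 0], [0, 0, 0]], [[0, 0, 0], [0, 0, 0]]]}}

```text
time_s: 20.7
position: [0.5671, 0.0546, 0.0324]
orientation: [3.141, 0.0, 1.636]
force: [-5.6, 0.7, 12.6]
finger_gap: 0.0004
```

Mount 1 (by the handle): 12.6 N, slope ≈ 2.5 N/mm, so sound. Free contact is at TCP z ≈ .037. Next, the middle one.

Call:
{"api": "arm_command", "payload": {"moves": [[[0, 0, -0.006], [0, 0, 0]], [[0, 0, -0.012], [0, 0, 0]], [[-0.012, 0, -0.012], [0, 0, 0]], [[-0.025, 0, 0], [0, 0, 0]], [[-0.025, 0, 0], [0, 0, 0]], [[-0.025, 0, 0], [0, 0, 0]], [[-0.0125, 0, 0.009], [0, 0, 0]], [[0, 0, 0.009], [0, 0, 0]], [[0, 0, 0.003], [0, 0, 0]], [[0, 0, 0], [0, 0, 0]]]}}

```text
time_s: 21.95
position: [0.5726, -0.0437, 0.0391]
orientation: [-3.14, -0.001, 1.637]
force: [-0.1, 0.8, -0.2]
finger_gap: 0.0005
```

Call:
{"api": "arm_command", "payload": {"moves": [[[0, 0, 0.001], [0, 0, 0]], [[0, 0, 0.001], [0, 0, 0]], [[0, 0, 0.001], [0, 0, 0]], [[0, 0, 0.001], [0, 0, 0]], [[0, 0, 0.001], [0, 0, 0]], [[0, 0, 0.001], [0, 0, 0]], [[0, 0, 0.001], [0, 0, 0]], [[0, 0, 0], [0, 0, 0]], [[0, 0, 0], [0, 0, 0]], [[0, 0, 0], [0, 0, 0]]]}}

```text
time_s: 23.2
position: [0.5733, -0.0446, 0.0329]
orientation: [3.141, -0.0, 1.636]
force: [-0.4, 2.3, 4.5]
finger_gap: 0.0004
```

4.5 N at about 4 mm, so it is soft. Finishing to 5 mm and holding.

Call:
{"api": "arm_command", "payload": {"moves": [[[0, 0, 0.0005], [0, 0, 0]], [[0, 0, 0.0004], [0, 0, 0]], [[0, 0, 0], [0, 0, 0]], [[0, 0, 0], [0, 0, 0]], [[0, 0, 0], [0, 0, 0]], [[0, 0, 0], [0, 0, 0]], [[0, 0, 0], [0, 0, 0]], [[0, 0, 0], [0, 0, 0]], [[0, 0, 0], [0, 0, 0]], [[0, 0, 0], [0, 0, 0]]]}}

```text
time_s: 24.45
position: [0.5734, -0.0446, 0.032]
orientation: [3.141, -0.0, 1.636]
force: [-0.6, 2.6, 5.0]
finger_gap: 0.0004
```

Call:
{"api": "arm_command", "payload": {"moves": [[[0, 0, -0.006], [0, 0, 0]], [[0, 0, -0.012], [0, 0, 0]], [[-0.012, 0, -0.012], [0, 0, 0]], [[-0.025, 0, 0], [0, 0, 0]], [[-0.025, 0, 0], [0, 0, 0]], [[-0.025, 0, 0], [0, 0, 0]], [[-0.0125, 0, 0.01], [0, 0, 0]], [[0, 0, 0.01], [0, 0, 0]], [[0, 0, 0.003], [0, 0, 0]], [[0, 0, 0], [0, 0, 0]]]}}

```text
time_s: 25.7
position: [0.5792, -0.143, 0.0382]
orientation: [-3.14, -0.001, 1.637]
force: [-0.2, 1.1, -0.0]
finger_gap: 0.0004
```

Call:
{"api": "arm_command", "payload": {"moves": [[[0, 0, 0.001], [0, 0, 0]], [[0, 0, 0.001], [0, 0, 0]], [[0, 0, 0.001], [0, 0, 0]], [[0, 0, 0.001], [0, 0, 0]], [[0, 0, 0.001], [0, 0, 0]], [[0, 0, 0.001], [0, 0, 0]], [[0, 0, 0.001], [0, 0, 0]], [[0, 0, 0], [0, 0, 0]], [[0, 0, 0], [0, 0, 0]], [[0, 0, 0], [0, 0, 0]]]}}

```text
time_s: 26.95
position: [0.5803, -0.1438, 0.0335]
orientation: [3.14, 0.0, 1.636]
force: [-2.6, 3.2, 11.5]
finger_gap: 0.0006
```

Call:
{"api": "arm_command", "payload": {"moves": [[[0, 0, 0.0005], [0, 0, 0]], [[0, 0, 0.0005], [0, 0, 0]], [[0, 0, 0], [0, 0, 0]], [[0, 0, 0], [0, 0, 0]], [[0, 0, 0], [0, 0, 0]], [[0, 0, 0], [0, 0, 0]], [[0, 0, 0], [0, 0, 0]], [[0, 0, 0], [0, 0, 0]], [[0, 0, 0], [0, 0, 0]], [[0, 0, 0], [0, 0, 0]]]}}

```text
time_s: 28.2
position: [0.5804, -0.1439, 0.0328]
orientation: [3.14, 0.0, 1.636]
force: [-3.3, 3.8, 11.8]
finger_gap: 0.0005
```

Results: first 12.6 N (sound), middle 5.0 N (perished), last 11.8 N (sound). Now back over the middle mount, then open.

Call:
{"api": "arm_command", "payload": {"moves": [[[0, 0, -0.006], [0, 0, 0]], [[0, 0, -0.014], [0, 0, 0]], [[0.012, 0, -0.014], [0, 0, 0]], [[0.025, -0.001, 0], [0, 0, 0]], [[0.025, -0.001, 0], [0, 0, 0]], [[0.025, 0, 0], [0, 0, 0]], [[0.0125, 0, 0], [0, 0, 0]], [[0, 0, 0], [0, 0, 0]], [[0, 0, 0], [0, 0, 0]], [[0, 0, 0], [0, 0, 0]]]}}

```text
time_s: 29.45
position: [0.5713, -0.0456, 0.0649]
orientation: [3.142, 0.0, 1.635]
force: [0.3, -0.1, 0.4]
finger_gap: 0.0001
```

Call:
{"api": "arm_command", "payload": {"moves": [[[0, 0, 0], [0, 0, 0]], [[0, 0, 0], [0, 0, 0]], [[0, 0, 0], [0, 0, 0]], [[0, 0, 0], [0, 0, 0]], [[0, 0, 0], [0, 0, 0]], [[0, 0, 0], [0, 0, 0]], [[0, 0, 0], [0, 0, 0]], [[0, 0, 0], [0, 0, 0]], [[0, 0, 0], [0, 0, 0]], [[0, 0, 0], [0, 0, 0]]], "fingers": 1}}

```text
time_s: 30.7
position: [0.5712, -0.0448, 0.0648]
orientation: [-3.142, 0.0, 1.636]
force: [0.5, -0.1, 0.7]
finger_gap: 0.0854
```

Run:
```python
from h import *
s=sense(); im=get_image("side").copy(); w=get_image("wrist").copy(); E=ext("wrist",s); print(s["time_s"])
a=cv2.resize(im[155:275,250:370],(480,480),interpolation=cv2.INTER_CUBIC); b=cv2.resize(w[150:350,210:350],(320,457),interpolation=cv2.INTER_CUBIC)
T=np.eye(4); T[:3,:3]=R.from_euler('xyz',s["orientation"]).as_matrix(); T[:3,3]=s["position"]
for z,col in((0,(255,0,0)),(-.035,(0,255,0)),(-.105,(80,160,255))):
  for y in(-.0435,.0435):
    P=(T@[0,y,z,1])[:3]; p=(proj("side",P)-[250,155])*4; cv2.drawMarker(a,tuple(int(v) for v in p),col,0,12,1)
save("c6.png",np.hstack([a,cv2.copyMakeBorder(b,0,23,0,0,cv2.BORDER_CONSTANT)]))
```

```text
30.7
```

View pics/c6.png

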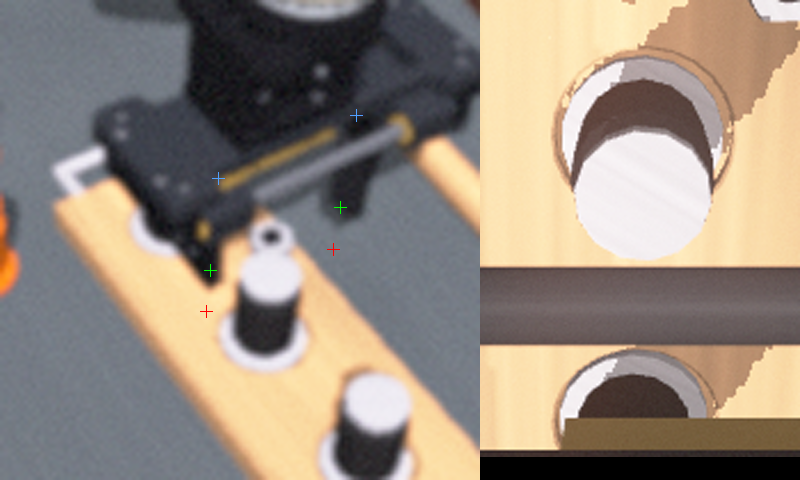

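The open tips line up with the −35 mm marks (green), and the guide rod and body start ~70 mm behind the TCP, as specified. So the fingers are effectively 35 mm short. I'll grip the upper rubber with TCP z ≈ .006: tips at .041, body ~3.5 mm above the cap.

Call:
{"api": "arm_command", "payload": {"moves": [[[0, 0, 0.008], [0, 0, 0]], [[0, 0, 0.01], [0, 0, 0]], [[0, 0, 0.01], [0, 0, 0]], [[0, 0, 0.01], [0, 0, 0]], [[0, 0, 0.009], [0, 0, 0]], [[0, 0, 0.006], [0, 0, 0]], [[0, 0, 0.003], [0, 0, 0]], [[0, 0, 0.001], [0, 0, 0]], [[0, 0, 0], [0, 0, 0]], [[0, 0, 0], [0, 0, 0]]]}}

```text
time_s: 32.05
position: [0.5715, -0.0448, 0.0082]
orientation: [3.141, 0.0, 1.636]
force: [-0.2, -0.2, 0.0]
finger_gap: 0.0871
```

Call:
{"api": "arm_command", "payload": {"moves": [[[0, 0, 0.002], [0, 0, 0]], [[0, 0, 0], [0, 0, 0]], [[0, 0, 0], [0, 0, 0]], [[0, 0, 0], [0, 0, 0]], [[0, 0, 0], [0, 0, 0]], [[0, 0, 0], [0, 0, 0]], [[0, 0, 0], [0, 0, 0]], [[0, 0, 0], [0, 0, 0]], [[0, 0, 0], [0, 0, 0]], [[0, 0, 0], [0, 0, 0]]], "fingers": 0, "newtons": 25}}

```text
time_s: 33.3
position: [0.5713, -0.0448, 0.0059]
orientation: [3.141, 0.0, 1.636]
force: [0.8, -0.2, 0.3]
finger_gap: 0.0373
```

Call:
{"api": "arm_command", "payload": {"moves": [[[0, 0, -0.003], [0, 0, 0]], [[0, 0, -0.005], [0, 0, 0]], [[0, 0, -0.008], [0, 0, 0]], [[0, 0, -0.011], [0, 0, 0]], [[0, 0, -0.014], [0, 0, 0]], [[0, 0, -0.014], [0, 0, 0]], [[0, 0, -0.014], [0, 0, 0]], [[0, 0, -0.01], [0, 0, 0]], [[0, 0, -0.006], [0, 0, 0]], [[0, 0, 0], [0, 0, 0]]]}}

```text
time_s: 34.55
position: [0.5715, -0.0448, 0.0913]
orientation: [3.141, 0.0, 1.636]
force: [-0.0, -0.8, -2.0]
finger_gap: 0.0374
```

Run:
```python
from h import *
im=get_image("top"); s=sense(); print(s["time_s"])
# tray rim outline: check with wall-top corners (z=.04) from scaled top picture
for p in((569,268),(685,267),(688,374),(577,375)): print(ray("top",np.array(p)/1.4,.04).round(3))
plan([.49,-.358,.10],1.63,9)
```

```text
34.6
[ 0.57  -0.263  0.04 ]
[ 0.574 -0.445  0.04 ]
[ 0.407 -0.447  0.04 ]
[ 0.402 -0.275  0.04 ]
[[[-0.0342,-0.0112,-0.001],[0,0,0.001]],[[-0.0342,-0.0112,-0.001],[0,0,0.001]],[[-0.0342,-0.0112,-0.001],[0,0,0.001]],[[-0.0342,-0.0111,-0.0011],[0,0,0.001]],[[-0.0342,-0.0111,-0.001],[0,0,0.001]],[[-0.0342,-0.0111,-0.0011],[0,0,0.001]],[[-0.0342,-0.0111,-0.001],[0,0,0.001]],[[-0.0342,-0.011,-0.0011],[0,0,0.001]],[[-0.0342,-0.011,-0.001],[0,0,0.001]],[[0,0,0],[0,0,0]]]
```

Lifted, carrying ~2 N, gap unchanged. The tray rim corners confirm a centre at (.488,-.357).

Call:
{"api": "arm_command", "payload": {"moves": [[[-0.018, -0.006, -0.002], [0, 0, 0]], [[-0.03, -0.01, -0.002], [0, 0, 0]], [[-0.038, -0.0125, -0.002], [0, 0, 0]], [[-0.038, -0.0125, -0.002], [0, 0, 0]], [[-0.038, -0.0125, -0.001], [0, 0, 0]], [[-0.038, -0.0125, 0], [0, 0, 0]], [[-0.038, -0.0125, 0], [0, 0, 0]], [[-0.035, -0.011, 0], [0, 0, 0]], [[-0.022, -0.007, 0], [0, 0, 0]], [[-0.013, -0.004, 0], [0, 0, 0]]]}}

```text
time_s: 35.85
position: [0.4901, -0.3598, 0.0995]
orientation: [-3.141, -0.001, 1.634]
force: [-1.0, 0.4, -0.9]
finger_gap: 0.037
```

Call:
{"api": "arm_command", "payload": {"moves": [[[0, 0, 0.005], [0, 0, 0]], [[0, 0, 0.012], [0, 0, 0]], [[0, 0, 0.015], [0, 0, 0]], [[0, 0, 0.015], [0, 0, 0]], [[0, 0, 0.015], [0, 0, 0]], [[0, 0, 0.012], [0, 0, 0]], [[0, 0, 0.008], [0, 0, 0]], [[0, 0, 0.004], [0, 0, 0]], [[0, 0, 0], [0, 0, 0]], [[0, 0, 0], [0, 0, 0]]]}}

```text
time_s: 37.1
position: [0.4913, -0.359, 0.0145]
orientation: [3.141, 0.001, 1.636]
force: [0.2, 0.1, -2.2]
finger_gap: 0.0369
```

Call:
{"api": "arm_command", "payload": {"moves": [[[0, 0, 0.003], [0, 0, 0]], [[0, 0, 0.003], [0, 0, 0]], [[0, 0, 0.002], [0, 0, 0]], [[0, 0, 0.002], [0, 0, 0]], [[0, 0, 0.001], [0, 0, 0]], [[0, 0, 0.001], [0, 0, 0]], [[0, 0, 0.001], [0, 0, 0]], [[0, 0, 0.001], [0, 0, 0]], [[0, 0, 0], [0, 0, 0]], [[0, 0, 0], [0, 0, 0]]]}}

```text
time_s: 38.35
position: [0.4909, -0.3587, -0.0001]
orientation: [3.142, 0.0, 1.636]
force: [-0.2, -0.7, -2.8]
finger_gap: 0.0373
```

Call:
{"api": "arm_command", "payload": {"moves": [[[0, 0, 0.0005], [0, 0, 0]], [[0, 0, 0.0005], [0, 0, 0]], [[0, 0, 0.0005], [0, 0, 0]], [[0, 0, 0.0005], [0, 0, 0]], [[0, 0, 0.0005], [0, 0, 0]], [[0, 0, 0], [0, 0, 0]], [[0, 0, 0], [0, 0, 0]], [[0, 0, 0], [0, 0, 0]], [[0, 0, 0], [0, 0, 0]], [[0, 0, 0], [0, 0, 0]]]}}

```text
time_s: 39.6
position: [0.4909, -0.3586, -0.0022]
orientation: [-3.142, -0.0, 1.636]
force: [-2.3, 3.0, 5.5]
finger_gap: 0.0371
```

Floor contact at TCP z ≈ −.002, as computed. Releasing, then rising.

Call:
{"api": "arm_command", "payload": {"moves": [[[0, 0, -0.0005], [0, 0, 0]], [[0, 0, 0], [0, 0, 0]], [[0, 0, 0], [0, 0, 0]], [[0, 0, 0], [0, 0, 0]], [[0, 0, 0], [0, 0, 0]], [[0, 0, 0], [0, 0, 0]], [[0, 0, 0], [0, 0, 0]], [[0, 0, 0], [0, 0, 0]], [[0, 0, 0], [0, 0, 0]], [[0, 0, 0], [0, 0, 0]]], "fingers": 1}}

```text
time_s: 40.85
position: [0.4909, -0.3587, -0.0021]
orientation: [3.142, 0.0, 1.636]
force: [0.7, 0.8, 0.4]
finger_gap: 0.0871
```

Call:
{"api": "arm_command", "payload": {"moves": [[[0, 0, -0.005], [0, 0, 0]], [[0, 0, -0.012], [0, 0, 0]], [[0, 0, -0.02], [0, 0, 0]], [[0, 0, -0.03], [0, 0, 0]], [[0, 0, -0.03], [0, 0, 0]], [[0, 0, -0.03], [0, 0, 0]], [[0, 0, -0.03], [0, 0, 0]], [[0, 0, -0.03], [0, 0, 0]], [[0, 0, -0.01], [0, 0, 0]], [[0, 0, 0], [0, 0, 0]]]}}

```text
time_s: 42.1
position: [0.4913, -0.359, 0.196]
orientation: [3.14, 0.002, 1.636]
force: [0.4, 0.6, -0.7]
finger_gap: 0.0873
```

Run:
```python
from h import *
im=get_image("side"); w=get_image("wrist"); print(sense()["time_s"],sense()["position"].round(3))
a=cv2.resize(im[150:420,200:460],(520,540),interpolation=cv2.INTER_CUBIC); b=cv2.resize(w,(280,210))
c=np.zeros((540,800,3),np.uint8); c[:,:520]=a; c[:210,520:]=b; save("c7.png",c)
```

```text
42.2 [ 0.49  -0.358  0.194]
```

View pics/c7.png

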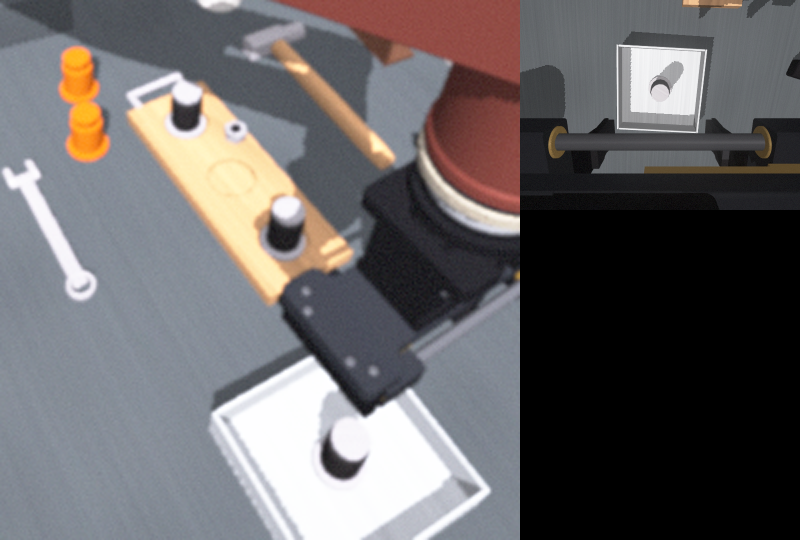

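The mount stands upright in the tray at (345,450). The middle pocket is empty at (232,178), the other two stand in theirs, and the nut, wrench and hammer are where they were. Handing in.

```bash
python3 -c "
from rig import *
print(finish_job())"
```

```text
the job is handed in; nothing more can be done
None
```

I pressed the three mounts in order from the handle end and moved the soft one, from the middle pocket, into the tray. I handed in with the clock at about 42 s of the 67 s allowed.

| Mount | Force at full press | Estimated depth | Verdict |
|---|---|---|---|
| First (by the handle) | 12.6 N | about 4.6 mm | sound |
| Middle | 5.0 N | about 5 mm | perished |
| Last | 11.8 N | about 4.2 mm | sound |

The first and last presses came in slightly under 5 mm; none reached 7 mm.

**Final check:** the last pictures show the perished mount upright near the middle of the tray and the other two upright in their pockets. The nut, wrench, hammer and orange look-alikes are in place and the gripper is clear. I did not check the spray can, collar or block in that last picture.

**Disagreement with the interface:** the real fingertips sit about 35 mm behind the stated TCP. I found this when the first press met no force, confirmed it in the side and wrist pictures, and found the cap by feel in steps of 4.5 mm or less. I set the grip and placing heights from that, gripping the upper part of the rubber so the gripper's body stayed off the cap. Sideways forces of up to about 6 N also showed up while pressing; nothing visibly shifted.

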